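# Find the worn gear drive and mark it rejected

## Task

One of the two gear drives on the bench is worn. Take the black post of a crank and rock it about 12 mm to your left (seen from the robot) and then the same to your right: a sound drive pushes back and springs to the middle, the worn one flops over and stays; be sure to rock the worn one itself, left then right. Then stand the red marker upright in the middle of the white pad of the worn drive, let go, and leave the green marker where it is.

Things in the scene. Friction and masses are not known exactly. Their poses are not given: they have to be found in the camera images.
- drive_a: Gear drive fixed to the bench (two look alike; either may be worn): blue plate 240 x 100 x 8 mm, grey gearbox with brass gear at the end away from the robot, 37 mm high. All in mm. Origin: centre of the plate's underside; x runs from white pad to gearbox, y left, z up. White pad 70 x 70 centred at x -80, y 0, top z 10. Crank's vertical pivot at x +80; black post, diameter 14, z 48 to 95, at x -10, y 0 when centred.
- crank_a (a joint): Crank of drive_a: flat steel arm, z 40 to 48, 90 mm from pivot to post. Angle in rad, 0 centred, positive = post swung left (drive's +y), 0.1 = 9 mm at the post, stops at +-0.35. Sound: sprung, 2 to 3 N at the post per 9 mm, returns to 0 when let go. Worn: swings almost free (under 0.5 N) and stays where left.
- drive_b: Gear drive fixed to the bench (two look alike; either may be worn): blue plate 240 x 100 x 8 mm, grey gearbox with brass gear at the end away from the robot, 37 mm high. All in mm. Origin: centre of the plate's underside; x runs from white pad to gearbox, y left, z up. White pad 70 x 70 centred at x -80, y 0, top z 10. Crank's vertical pivot at x +80; black post, diameter 14, z 48 to 95, at x -10, y 0 when centred.
- crank_b (a joint): Crank of drive_b: flat steel arm, z 40 to 48, 90 mm from pivot to post. Angle in rad, 0 centred, positive = post swung left (drive's +y), 0.1 = 9 mm at the post, stops at +-0.35. Sound: sprung, 2 to 3 N at the post per 9 mm, returns to 0 when let go. Worn: swings almost free (under 0.5 N) and stays where left.
- red_marker: Red plastic marker standing upright on the bench: round foot 36 mm diameter x 10 mm, on it a round stem 14 mm diameter up to 62 mm total height; about 60 g. Origin: centre of the underside; z up the stem. It means: rejected.
- green_marker: Green plastic marker standing upright on the bench: round foot 36 mm diameter x 10 mm, on it a round stem 14 mm diameter up to 62 mm total height; about 60 g. Origin: centre of the underside; z up the stem. It means: passed; not needed, leave it alone.
There are look-alikes about, which are no part of the job. Of the things like the red_marker, leave any that is grey; of the rest the smaller one is meant.

How it is judged:
On the way, in this order (a step that is already met when the one before it is completed fails the run):
1. the worn drive's crank has been rocked to the left (at least 0.06 rad, about 5 mm at the post) (value of joint crank_b above 0.06 rad), for 0.1 s.
2. then to the right (at least 0.06 rad past the middle) (value of joint crank_b below -0.06 rad), for 0.1 s.
At the end, for the whole second after the job is handed in: The red marker stands upright (within 10 degrees), at rest, on the white pad of the worn drive, its centre within 20 mm of the pad's centre along and across the plate; the green marker stands within 20 mm of where it was (x of red_marker in the frame of drive_b between -0.1 and -0.06 m and y of red_marker in the frame of drive_b between -0.02 and 0.02 m and z of red_marker in the frame of drive_b between 0.005 and 0.015 m and angle between each of red_marker, green_marker's own z axis and vertical below 0.17 rad and linear speed of red_marker below 0.02 m/s and distance of green_marker from where it was at the start of the episode below 0.02 m); the robot touches nothing.
It fails at once if the green marker is moved more than 30 mm (distance of green_marker from where it was at the start of the episode above 0.03 m).
It also fails if it takes over 72 s, if anything falls off the work surface, if the arm or the gripper's body presses on something with over 40 N, if the wrist force passes 120 N, or if a joint passes its speed limit or range.

## Robot

A 6-joint arm with a two-finger parallel gripper is mounted at the origin on the work surface. World frame = base frame: x ahead of the robot, y to its left, z up, the work surface at z = 0. Lengths are in m, angles in rad, forces in N, time in s.
With the tool pointing down it reaches from about 0.3 to 0.775 m from the base axis. Payload 14.6 kg.
Tool frame: the origin (TCP) lies midway between the tips of the shut fingers; the grasp point (between the pads) lies 19 mm behind it (bot.grasp_offset is the distance from the TCP to the grasp point, in m); x points along the fingers, y is the direction in which the jaws open and shut, and the axes are right-handed (so a half turn about x gives the same grasp; the last joint's range is limited). The gripper opens to 94 mm and grips with 3 to 60 N. Pads are 16 mm wide; open, the fingers measure 119 mm over their backs; the gripper's body (75 mm by 177 mm) begins 78 mm behind the grasp point.
Start: joints at [1.034, 0.3, 1.521, -0, 1.321, -0.067], TCP at [0.249, 0.49, 0.205] pointing down, gripper open.
Joint ranges: [-3.03, 3.03], [-0.79, 2.21], [0.23, 2.52], [-1.04, 4.18], [0, 3.07], [-2.55, 2.55]. Speed limits (rad/s): [2.22, 2.22, 2.57, 3.14, 3.14, 3.14].

## Interface

Orientations are given as a unit quaternion [x, y, z, w].
In Python, from cell import bot gives the robot as it stands.
- The arm moves only by the tool jog_arm, never from a script. Its argument "motion" is a list that holds one entry, the list of rows, each a list of 4 numbers: the shift along the tool's x, y, z in cm, then the turn about the tool's x in degrees. A call has 1 to 12 rows; each row shifts and turns the commanded pose from where the row before left it, along the tool's axes as they then stand; what a row does not reach is not made up. A row lasts 1/10 s, in which the tool goes at most 50 mm and 8.59 degrees, less where a joint would pass 70% of its speed; a pose out of reach is approached as far as the arm can. A call with a gripper value outside its range is refused whole. "jaw" is the opening, from 0 (shut) to 1 (fully open), set as the call begins (left out, the last holds). The fingers move at their own pace and stop on an object; "newtons" is the grip in N (left out, the last holds). Time passes only in rows, so rows that do not move let the fingers close. It gives the time, the measured TCP pose, the force and the opening at its end, in the units of the state.
- bot.state(): the state, without advancing time (a new reading comes with each control period).
- bot.capture(name): name is "scene" or "top" or "wrist"; returns a dict with "pixels" (384x512x3 uint8, red, green, blue), "intrinsics" (3x3 intrinsics, pixels), "extrinsics" (4x4, takes a point from camera to world coordinates). Camera axes: x right, y down, z forward; pixel columns grow to the right and rows downward; lengths in m; the calibration is good to about 2 mm. A picture is of the moment at which its call begins. There is no depth.
- bot.hand_in(): hands the job in, once; it reports no verdict.
Trained networks look in a picture, given as the dict that the camera call returned (one of the last four; its "shot" number tells which), for a name from the list of things; names that differ only in an ending like _2 or _b are one class to them, and where a whole thing is asked for, a point or a joint stands for the part that bears it (a point fixed in the world has none). Each returns a list of dicts, best first, with "conf" (0 to 1); they miss things now and then, are a little off and sometimes report something else, mostly with a low value. They report only what shows in the picture. A call takes as long as a camera call. They do not tell look-alikes from the thing itself.
- bot.spot_in(name, picture): "position" ([x, y, z] in m, in the coordinates of the camera as it stood for that picture, good to about 4 mm: the middle of the surface that is visible of it).
- bot.spot_point(name, picture): "position" ([x, y, z] in m, in the coordinates of the camera as it stood for that picture, good to about 4 mm: a listed point, or the origin of a listed thing).
The state is a dict: "t": time; "qpos": joint angles; "joint_velocities": joint speeds; "joint_efforts": joint torques, N m; "ee_pos": TCP position; "tcp_rot": TCP orientation; "contact_force": force on the tool from outside, world axes, zero at the start; "ft_torque": the same for the moment, N m; "opening": opening from 0.0 (shut) to 1.0 (fully open).
Only numpy, scipy, OpenCV 4.12 (cv2) and the standard library are available. Lean on these libraries where they do the work, as an engineer would, in place of code of your own. Each camera call takes 0.05 s, during which the arm holds its last target. There are 200 camera calls.

## Working session

There is one attempt and no reset: what is moved stays moved. The work goes in short steps, Python scripts to look and compute and a tool call to move; the robot and the scene stay as the last step left them, time stands still between calls to the robot, and variables do not carry over. Pictures are saved under pics/ and viewed, about 8 in all and at most 12, crops included, and the job is handed in when it is done.

Besides the shell and the picture viewer there is one more tool, called as name([rows], argument=value, ...), one row to a line, values as JSON. jog_arm: Moves the arm, as the interface text tells. Its arguments: {"type":"object","properties":{"motion":{"type":"array","items":{"type":"array","items":{"type":"array","items":{"type":"number"}}}},"jaw":{"type":"number"},"newtons":{"type":"number"}},"required":["motion"]}

```bash
mkdir -p pics; cat > h.py <<'E'
from cell import bot
import numpy as np, cv2
np.set_printoptions(precision=4,suppress=True)
def snap(cam,name=None):
    p=bot.capture(cam)
    if name: cv2.imwrite(f'pics/{name}.png',p['pixels'][:,:,::-1])
    return p
def w(p,c): return (np.array(p['extrinsics'])@np.r_[c,1])[:3]
def px(p,X):
    c=np.linalg.inv(p['extrinsics'])@np.r_[X,1]; u=np.array(p['intrinsics'])@c[:3]; return u[:2]/u[2]
def ray(p,u,v,z):
    E=np.array(p['extrinsics']); d=E[:3,:3]@np.linalg.inv(p['intrinsics'])@[u,v,1]; o=E[:3,3]
    return o+d*(z-o[2])/d[2]
E
python3 - <<'E'
from h import *
for cam in ('top','scene'):
    p=snap(cam,cam+'0')
    print(cam,np.array(p['extrinsics'])[:3,3])
    for n in ('drive_a','crank_a','red_marker','green_marker'):
        for f in (bot.spot_point,bot.spot_in):
            for d in f(n,p): print(n,f.__name__,round(d['conf'],2),w(p,d['position']),px(p,w(p,d['position'])))
print(bot.state())
a=cv2.imread('pics/top0.png');b=cv2.imread('pics/scene0.png')
E
```

```text
top [ 0.5422 -0.0313  1.2413]
drive_a call 0.9 [0.5749 0.1327 0.0003] [209.2396 206.1885]
drive_a call 0.68 [ 0.5968 -0.1833 -0.0027] [330.6888 198.6223]
drive_a call 0.83 [0.5772 0.128  0.0084] [210.6449 205.2418]
drive_a call 0.75 [ 0.595  -0.1824  0.0032] [330.616  199.2078]Traceback (most recent call last):
  File "<stdin>", line 7, in <module>
ValueError: it knows: drive, green_marker, red_marker
```

View pics/top0.png

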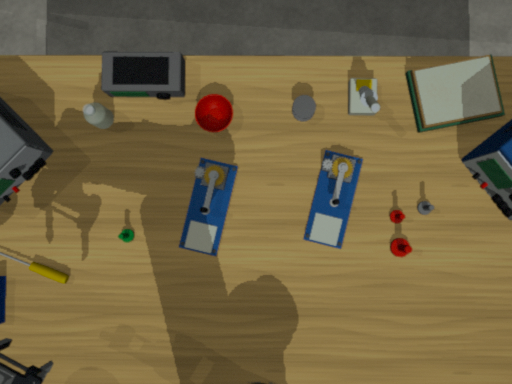

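The top view shows drives near (209,206) and (333,199), with pads toward the robot. The green marker is at (127,235). The small red marker is at (397,215), with a larger red one at (400,247) and a grey one at (424,207).

```bash
python3 - <<'E'
from h import *
for cam in ('top','scene'):
    p=snap(cam,cam+'1')
    print(cam,np.array(p['extrinsics'])[:3,3])
    for n in ('drive','red_marker','green_marker'):
        for f in ('spot_point','spot_in'):
            for d in getattr(bot,f)(n,p): print(n,f,round(d['conf'],2),w(p,d['position']),px(p,w(p,d['position'])))
    if cam=='top':
        im=p['pixels'][:,:,::-1].copy(); hsv=cv2.cvtColor(im,cv2.COLOR_BGR2HSV)
        # pads: whitish blobs ; blue plates
        pad=((hsv[...,1]<60)&(hsv[...,2]>120)).astype(np.uint8)
        n,l,s,c=cv2.connectedComponentsWithStats(pad)
        for i in range(1,n):
            x,y,ww,hh,a=s[i]
            if 100<a<3000 and 170<c[i][0]<380 and 190<c[i][1]<270:
                r=cv2.minAreaRect(np.argwhere(l==i)[:,::-1].astype(np.float32)); print('pad',a,c[i],r,ray(p,*r[0],.010))
        blue=cv2.inRange(hsv,(100,120,40),(125,255,255))
        for k,(a,b) in {'L':(170,250),'R':(295,375)}.items():
            m=blue.copy(); m[:,:a]=0;m[:,b:]=0;m[:140]=0;m[265:]=0
            pts=np.argwhere(m)[:,::-1].astype(np.float32)
            bx=cv2.boxPoints(cv2.minAreaRect(pts)); 
            W=np.array([ray(p,*q,.008) for q in bx]); print(k,'\n',W,W.mean(0))
        crop=im[140:270,170:430]; cv2.imwrite('pics/crop.png',cv2.resize(crop,None,fx=3,fy=3,interpolation=cv2.INTER_CUBIC))
print(bot.state())
E
```

```text
top [ 0.5422 -0.0313  1.2413]
drive spot_point 0.85 [ 0.5723  0.1305 -0.0038] [210.2598 207.2327]
drive spot_point 0.74 [ 0.5977 -0.1814 -0.0021] [329.9847 198.277 ]
drive spot_in 0.92 [ 0.5947 -0.1814  0.0061] [330.342  199.2897]
drive spot_in 0.87 [0.5744 0.1293 0.0062] [210.2374 206.3475]
red_marker spot_point 0.81 [ 0.4723 -0.3548 -0.0027] [397.049  247.1443]
red_marker spot_point 0.67 [ 0.5754 -0.421   0.0017] [422.9348 207.41  ]
red_marker spot_point 0.46 [ 0.5515 -0.3546  0.0012] [397.1968 216.4947]
red_marker spot_in 0.74 [ 0.4759 -0.3521  0.0128] [397.556  246.0867]
red_marker spot_in 0.66 [ 0.5763 -0.4229  0.0125] [425.0208 206.9532]
green_marker spot_point 0.48 [0.494  0.3437 0.0018] [127.6913 236.7633]
green_marker spot_in 0.69 [0.4939 0.3382 0.0102] [128.8289 236.9582]
pad 758 [325.4459 228.934 ] ((325.5294189453125, 228.88235473632812), (27.649057388305664, 27.163990020751953), 14.03624439239502) [ 0.5183 -0.1686  0.01  ]
pad 105 [211.8667 231.9333] ((210.44119262695312, 233.23532104492188), (9.216353416442871, 16.249887466430664), 14.03624439239502) [0.505  0.1274 0.01
[... 838 characters left out ...]
42]
red_marker spot_in 0.61 [ 0.4766 -0.3636  0.0139] [115.8022 285.3261]
green_marker spot_point 0.44 [ 0.4976  0.3467 -0.0008] [288.3503 105.5228]
green_marker spot_in 0.68 [0.5035 0.342  0.0093] [289.507  104.6362]
{'t': 0.85, 'qpos': array([ 1.0344,  0.2999,  1.521 , -0.    ,  1.3207, -0.0666]), 'joint_velocities': array([-0.0007, -0.0014,  0.0005, -0.    ,  0.0005,  0.0005]), 'joint_efforts': array([  0.0006, -53.1658, -35.2896,   0.0708,   0.0215,  -0.0001]), 'ee_pos': array([0.249 , 0.4904, 0.2055]), 'tcp_rot': array([ 0.1646,  0.6877, -0.1646,  0.6877]), 'contact_force': array([ 0.3394,  0.0919, -0.2809]), 'ft_torque': array([-0.009 ,  0.0621, -0.0416]), 'opening': 0.999276697030223}
```

View pics/crop.png

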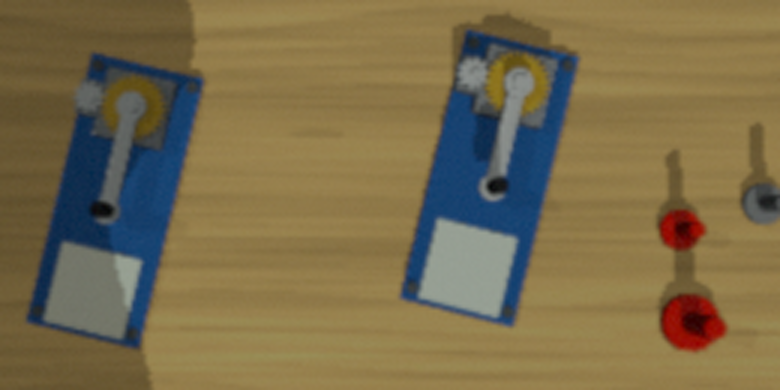

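View pics/scene1.png

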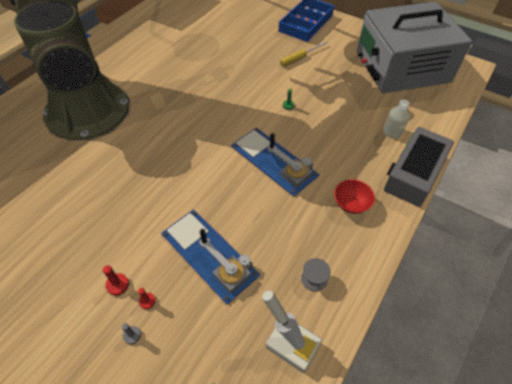

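```bash
cat >> h.py <<'E'
from scipy.spatial.transform import Rotation as R
def go(T,yd):
    """shift (cm) in tool axes after the turn, and turn (deg), to bring the TCP to T with jaws along direction yd (deg, mod 180)"""
    s=bot.state(); r=R.from_quat(s['tcp_rot']); y=r.as_matrix()[:,1]
    a=np.degrees(np.arctan2(y[1],y[0])); d=(yd-a+90)%180-90
    t=-d   # tool x is down
    r2=r*R.from_euler('x',t,degrees=True)
    print('t',round(s['t'],2),'pos',s['ee_pos'],'jaw dir',a.round(1),'F',s['contact_force'],'open',round(s['opening'],3),'q6',s['qpos'][5].round(2))
    print('turn',round(t,2),'shift cm',(r2.inv().apply(np.array(T)-s['ee_pos'])*100).round(2), 'xaxis',r.as_matrix()[:,0])
E
python3 - <<'E'
from h import *
p=snap('top')
for nm,u,v,c,th in (('L',204.3,209.7,(.575,.135),-12.9),('R',334.7,201.7,(.5967,-.1865),-13.9)):
    X=ray(p,u,v,.095); th=np.radians(th); x=np.array([np.cos(th),np.sin(th)]); y=np.array([-x[1],x[0]])
    d=X[:2]-c; print(nm,X,'in drive',d@x,d@y,'nominal',c-.01*x,'pad',c-.08*x)
print('small red', ray(p,397,215,.01))
go([.566,.138,.205],77.1)
E
```

```text
L [0.5639 0.132  0.095 ] in drive -0.01014924681300591 -0.005427468971863921 nominal [0.5653 0.1372] pad [0.497  0.1529]
R [ 0.5852 -0.181   0.095 ] in drive -0.012487058469042434 0.0025683591527957406 nominal [ 0.587  -0.1841] pad [ 0.519  -0.1673]
small red [ 0.5553 -0.3519  0.01  ]
t 0.9 pos [0.249  0.4904 0.2055] jaw dir 63.1 F [ 0.4225 -0.2413  0.3722] open 1.0 q6 -0.07
turn -14.02 shift cm [  0.05 -27.27  38.77] xaxis [ 0.  0. -1.]
```

jog_arm([
  [[0,0,0,-7],[0,0,0,-7],[0,-2.5,3.5,0],[0,-2.5,3.5,0],[0,-2.5,3.5,0],[0,-2.5,3.5,0],[0,-2.5,3.5,0],[0,-2.5,3.5,0],[0,-2.5,3.5,0],[0,-2.5,3.5,0],[0,-2.5,3.5,0],[0,-2.5,3.5,0]],
], jaw=0.6, newtons=5)

```text
t: 2.1
ee_pos: [0.5352, 0.1669, 0.2055]
tcp_rot: [0.08, 0.703, -0.08, 0.703]
contact_force: [0.7, 1.0, -0.0]
opening: 0.601
```

```bash
python3 - <<'E'
from h import *
go([.565,.135,.063],77.1)
E
```

```text
t 2.1 pos [0.5352 0.1669 0.2055] jaw dir 77.1 F [ 0.7044  0.9775 -0.0337] open 0.601 q6 -1.11
turn -0.02 shift cm [14.25 -2.45  3.61] xaxis [ 0.0002  0.0001 -1.    ]
```

jog_arm([
  [[0,-2.4,3.6,0],[0,0,0,0],[3,0,0,0],[3,0,0,0],[3,0,0,0],[3,0,0,0],[2.2,0,0,0],[0,0,0,0],[0,0,0,0]],
])

```text
t: 3.0
ee_pos: [0.5641, 0.1374, 0.0642]
tcp_rot: [0.079, 0.703, -0.079, 0.703]
contact_force: [0.4, -0.3, 0.2]
opening: 0.603
```

```bash
python3 - <<'E'
from h import *
p=snap('wrist','wrist1'); snap('top','top2')
go([.565,.135,.063],77.1)
E
```

```text
t 3.1 pos [0.5646 0.1374 0.065 ] jaw dir 77.1 F [-0.2683  0.392   0.4347] open 0.598 q6 -1.17
turn -0.01 shift cm [ 0.2  -0.22  0.09] xaxis [ 0.0022  0.0004 -1.    ]
```

View pics/wrist1.png

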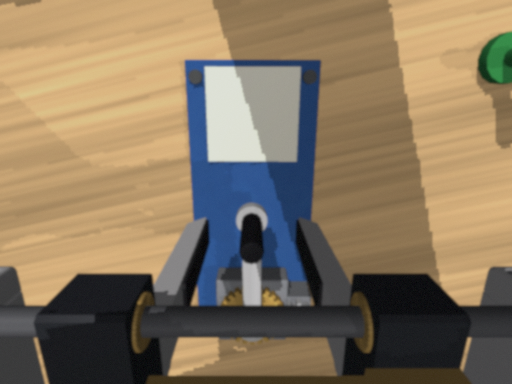

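The wrist view shows the post (252,235) centred between the open fingers. I'll close on it.

jog_arm([
  [[0,0,0,0],[0,0,0,0],[0,0,0,0],[0,0,0,0],[0,0,0,0],[0,0,0,0]],
], jaw=0, newtons=10)

```text
t: 3.7
ee_pos: [0.5639, 0.1371, 0.0635]
tcp_rot: [0.08, 0.703, -0.08, 0.703]
contact_force: [-1.2, 0.7, 0.6]
opening: 0.147
```

jog_arm([
  [[0,0.3,0,0],[0,0.3,0,0],[0,0.3,0,0],[0,0.3,0,0],[0,0,0,0],[0,0,0,0],[0,0,0,0],[0,0,0,0]],
])

```text
t: 4.5
ee_pos: [0.5666, 0.1487, 0.0634]
tcp_rot: [0.08, 0.703, -0.08, 0.703]
contact_force: [-1.1, 0.3, 1.4]
opening: 0.146
```

```bash
python3 - <<'E'
from h import *
for i in range(4):
    bot.capture('top'); s=bot.state(); print(s['ee_pos'],s['contact_force'],s['opening'])
snap('wrist','wrist2')
E
```

```text
[0.5666 0.1487 0.0634] [-2.2892  0.4582  1.5142] 0.14707099972376556
[0.5666 0.1488 0.0634] [-2.1691  0.2502  0.8683] 0.14619764536663793
[0.5666 0.1487 0.0634] [-1.3758 -0.2961  0.1474] 0.14579501299424497
[0.5666 0.1487 0.0634] [-1.4831  0.3502  0.4983] 0.14669272803491912
```

The side force is about 0 N, where a sound drive would give about −3 N, so this one looks worn. Next I rock it right past the middle.

jog_arm([
  [[0,-0.4,0,0],[0,-0.4,0,0],[0,-0.4,0,0],[0,-0.4,0,0],[0,-0.4,0,0],[0,-0.4,0,0],[0,0,0,0],[0,0,0,0],[0,0,0,0],[0,0,0,0]],
])

```text
t: 5.75
ee_pos: [0.5616, 0.1254, 0.0635]
tcp_rot: [0.08, 0.702, -0.08, 0.703]
contact_force: [4.6, -0.4, -1.1]
opening: 0.146
```

```bash
python3 - <<'E'
from h import *
for i in range(4):
    bot.capture('top'); s=bot.state(); print(s['ee_pos'],s['contact_force'],s['opening'])
E
```

```text
[0.5615 0.1254 0.0635] [ 5.912   0.087  -1.8805] 0.14723973822572892
[0.5615 0.1254 0.0635] [ 5.9224 -0.7445 -1.9077] 0.14585268193173467
[0.5615 0.1254 0.0635] [ 6.0441  0.938  -2.3818] 0.14404596311687537
[0.5616 0.1254 0.0635] [ 5.6309 -0.6228 -1.9431] 0.1455636396991264
```

jog_arm([
  [[0,0,0,0],[0,0,0,0],[0,0,0,0],[0,0,0,0],[0,0,0,0]],
], jaw=0.6)

```text
t: 6.45
ee_pos: [0.5612, 0.1254, 0.0634]
tcp_rot: [0.08, 0.703, -0.08, 0.703]
contact_force: [0.6, 1.8, 0.7]
opening: 0.537
```

```bash
python3 - <<'E'
from h import *
snap('wrist','wrist3')
go([.555,-.352,.2],60)
E
```

```text
t 6.5 pos [0.5612 0.1254 0.0634] jaw dir 77.1 F [-0.4102 -0.1376  0.4287] open 0.571 q6 -1.19
turn 17.08 shift cm [-13.66 -41.65  23.33] xaxis [-0.0002 -0.     -1.    ]
```

View pics/wrist3.png

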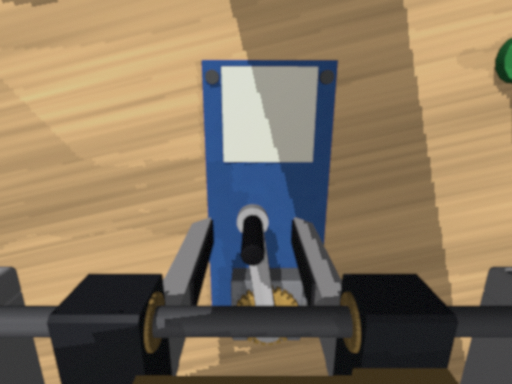

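After release the post stayed displaced right: it sits mid-fingers at u=253 while the plate axis is at u=271. This left drive is therefore the worn one. Now the small red marker.

jog_arm([
  [[-3,0,0,0],[-4,0,0,0],[-4,0,0,0],[-3,0,0,8],[0,0,0,8],[0,0,0,7],[0,0,0,0]],
])

```text
t: 7.2
ee_pos: [0.5612, 0.1254, 0.2036]
tcp_rot: [0.219, 0.672, -0.219, 0.672]
contact_force: [0.2, -0.0, -0.3]
opening: 0.599
```

```bash
python3 - <<'E'
from h import *
go([.552,-.353,.2],54)
E
```

```text
t 7.2 pos [0.5612 0.1254 0.2036] jaw dir 54.0 F [ 0.1882 -0.0092 -0.3208] open 0.599 q6 -0.79
turn -0.03 shift cm [  0.35 -39.24  27.37] xaxis [ 0.0002  0.0001 -1.    ]
```

jog_arm([
  [[0,-3.6,2.5,0],[0,-3.6,2.5,0],[0,-3.6,2.5,0],[0,-3.6,2.5,0],[0,-3.6,2.5,0],[0,-3.6,2.5,0],[0,-3.6,2.5,0],[0,-3.6,2.5,0],[0,-3.6,2.5,0],[0,-3.6,2.5,0],[0,-3.2,2.4,0],[0,0,0,0]],
])

```text
t: 8.4
ee_pos: [0.552, -0.357, 0.2023]
tcp_rot: [0.218, 0.673, -0.218, 0.672]
contact_force: [0.1, 0.1, -0.7]
opening: 0.601
```

```bash
python3 - <<'E'
from h import *
p=snap('wrist','wrist4')
for f in ('spot_point','spot_in'):
    for d in getattr(bot,f)('red_marker',p): print(f,round(d['conf'],2),w(p,d['position']),px(p,w(p,d['position'])))
go([.552,-.353,.026],54)
print('proj foot top',px(p,[.552,-.353,.01]),'stem top',px(p,[.552,-.353,.062]))
E
```

```text
spot_point 0.77 [ 0.4721 -0.3603 -0.0012] [212.5765 115.8772]
spot_point 0.69 [ 0.5778 -0.4253  0.0009] [222.7474 209.688 ]
spot_point 0.62 [ 0.5518 -0.351   0.0019] [255.9877 162.8771]
spot_in 0.78 [ 0.5507 -0.3479  0.0122] [257.6127 162.4243]
spot_in 0.78 [ 0.5728 -0.4177  0.0095] [224.379  205.9022]
spot_in 0.77 [ 0.4725 -0.3545  0.0109] [215.2754 113.7381]
t 8.55 pos [ 0.5532 -0.3524  0.2031] jaw dir 54.2 F [0.2185 0.2103 0.669 ] open 0.601 q6 -1.57
turn 0.21 shift cm [17.71 -0.12 -0.05] xaxis [-0.0005  0.0006 -1.    ]
proj foot top [254.8858 165.2399] stem top [255.2992 175.0868]
```

View pics/wrist4.png

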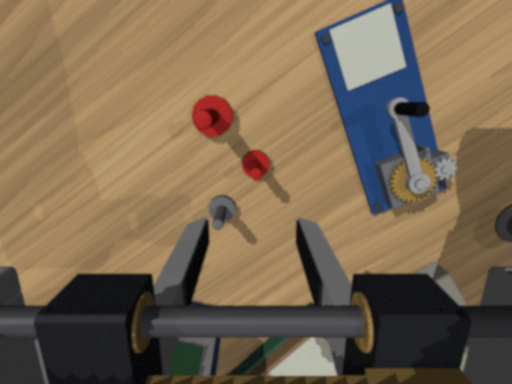

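The small red foot at (256,165) matches the predicted (255,165). The wrist view also shows the bigger red marker at (212,116) and the grey one at (222,209), both clear of the fingers. I'll descend and grip.

jog_arm([
  [[3,0,0,0],[3,0,0,0],[3,0,0,0],[3,0,0,0],[3,0,0,0],[2.3,0,0,0],[0,0,0,0],[0,0,0,0]],
], jaw=0.4)

```text
t: 9.35
ee_pos: [0.5538, -0.3521, 0.0314]
tcp_rot: [0.217, 0.673, -0.217, 0.673]
contact_force: [-0.5, -0.4, 0.7]
opening: 0.397
```

jog_arm([
  [[0,0,0,0],[0,0,0,0],[0,0,0,0],[0,0,0,0],[0,0,0,0],[0,0,0,0]],
], jaw=0, newtons=12)

```text
t: 9.95
ee_pos: [0.5535, -0.353, 0.0312]
tcp_rot: [0.218, 0.672, -0.218, 0.673]
contact_force: [-1.7, 1.7, 7.1]
opening: 0.144
```

```bash
python3 - <<'E'
from h import *
snap('wrist','wrist5')
go([.552,-.353,.026],54)
E
```

```text
t 10.0 pos [ 0.5535 -0.353   0.0312] jaw dir 54.1 F [-1.461   1.4667  5.5157] open 0.148 q6 -1.57
turn 0.08 shift cm [ 0.52 -0.09 -0.13] xaxis [ 0.0008 -0.0006 -1.    ]
```

jog_arm([
  [[-2,0,0,0],[-3,0,0,0],[-4,0,0,0],[-4,0,0,0],[-2,0,0,-5],[0,0,0,-6],[0,0,0,-6],[0,0,0,-6],[0,0,0,0]],
])

```text
t: 10.9
ee_pos: [0.5531, -0.3528, 0.1803]
tcp_rot: [0.079, 0.703, -0.079, 0.703]
contact_force: [0.1, 0.2, -0.7]
opening: 0.147
```

```bash
python3 - <<'E'
from h import *
go([.497,.153,.18],77.1)
E
```

```text
t 10.9 pos [ 0.5531 -0.3528  0.1803] jaw dir 77.2 F [ 0.0836  0.2057 -0.662 ] open 0.147 q6 -1.97
turn 0.07 shift cm [  0.04  48.06 -16.76] xaxis [-0.0003  0.0002 -1.    ]
```

jog_arm([
  [[0,3,-1,0],[0,4.4,-1.5,0],[0,4.4,-1.5,0],[0,4.4,-1.5,0],[0,4.4,-1.5,0],[0,4.4,-1.5,0],[0,4.4,-1.5,0],[0,4.4,-1.5,0],[0,4.4,-1.5,0],[0,4.4,-1.5,0],[0,3.5,-1.4,0],[0,2,-0.9,0]],
])

```text
t: 12.1
ee_pos: [0.4963, 0.156, 0.1805]
tcp_rot: [0.08, 0.703, -0.08, 0.703]
contact_force: [-0.3, -0.4, 0.2]
opening: 0.144
```

jog_arm([
  [[0,0,0,0],[0,0,0,0]],
])

```text
t: 12.3
ee_pos: [0.497, 0.1534, 0.1804]
tcp_rot: [0.08, 0.703, -0.08, 0.703]
contact_force: [-0.5, -1.3, -1.1]
opening: 0.145
```

```bash
python3 - <<'E'
from h import *
p=snap('wrist','wrist6')
go([.497,.153,.042],77.1)
for X in ([.497,.153,.01],): print(px(p,X))
t=snap('top')
q=snap('scene','scene6')
for pp in (p,t,q):
  for d in bot.spot_point('drive',pp)+bot.spot_point('red_marker',pp): print(round(d['conf'],2),w(pp,d['position']))
E
```

```text
t 12.35 pos [0.4972 0.1529 0.1804] jaw dir 77.0 F [-0.3279 -0.2879 -0.816 ] open 0.145 q6 -1.12
turn -0.12 shift cm [13.84  0.01 -0.02] xaxis [ 0.     -0.0002 -1.    ]
[252.007  170.9906]
0.79 [ 0.5947 -0.1898 -0.001 ]
0.86 [0.4941 0.1533 0.1515]
0.67 [ 0.5732  0.132  -0.0007]
0.58 [ 0.5954 -0.1858 -0.0038]
0.86 [ 0.4744 -0.3569 -0.0021]
0.68 [ 0.5743 -0.4217  0.0044]
0.93 [ 0.575   0.1334 -0.0037]
0.9 [ 0.5961 -0.1829  0.0017]
0.75 [ 0.4722 -0.3605 -0.0007]
0.6 [0.4939 0.1486 0.1492]
0.57 [ 0.5713 -0.4215  0.003 ]
```

View pics/wrist6.png

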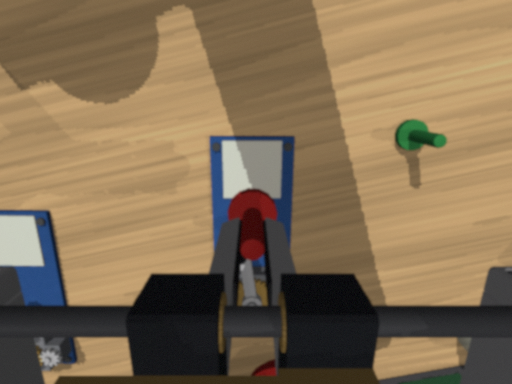

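The marker is held upright above the pad. The pad centre, seen at about (252,170), matches the predicted (252,171). Lowering.

jog_arm([
  [[3,0,0,0],[3,0,0,0],[3,0,0,0],[2.5,0,0,0],[1.2,0,0,0],[0.5,0,0,0],[0.3,0,0,0],[0.2,0,0,0],[0.1,0,0,0],[0,0,0,0],[0,0,0,0]],
])

```text
t: 13.85
ee_pos: [0.4972, 0.1536, 0.0428]
tcp_rot: [0.08, 0.702, -0.079, 0.703]
contact_force: [0.0, 0.8, -0.0]
opening: 0.143
```

```bash
python3 - <<'E'
from h import *
go([.497,.153,.041],77.1); bot.capture('top'); print(bot.state()['contact_force'])
E
```

```text
t 13.85 pos [0.4972 0.1536 0.0428] jaw dir 77.1 F [ 0.0369  0.7954 -0.0178] open 0.143 q6 -1.12
turn -0.02 shift cm [ 0.18 -0.06 -0.01] xaxis [ 0.0007  0.0002 -1.    ]
[ 0.0335  0.715  -0.5637]
```

jog_arm([
  [[0.1,0,0,0],[0.1,0,0,0],[0,0,0,0],[0,0,0,0],[0,0,0,0]],
])

```text
t: 14.4
ee_pos: [0.4973, 0.1536, 0.0411]
tcp_rot: [0.08, 0.702, -0.079, 0.703]
contact_force: [-2.3, -0.8, 8.3]
opening: 0.143
```

Contact at 8 N, so I release gently and withdraw upward.

jog_arm([
  [[0,0,0,0],[0,0,0,0],[0,0,0,0],[0,0,0,0]],
], jaw=0.4)

```text
t: 14.8
ee_pos: [0.497, 0.1535, 0.0403]
tcp_rot: [0.08, 0.703, -0.08, 0.703]
contact_force: [0.9, 0.1, 0.2]
opening: 0.396
```

jog_arm([
  [[-1,0,0,0],[-2,0,0,0],[-3,0,0,0],[-4,0,0,0],[-4,0,0,0],[-2,0,0,0],[0,0,0,0],[0,0,0,0],[0,0,0,0]],
])

```text
t: 15.7
ee_pos: [0.4965, 0.1534, 0.1992]
tcp_rot: [0.079, 0.703, -0.08, 0.702]
contact_force: [-0.4, 0.4, -0.4]
opening: 0.399
```

```bash
python3 - <<'E'
from h import *
p=snap('wrist','wrist7'); t=snap('top'); q=snap('scene','scene7')
print(px(p,[.497,.153,.01]))
for pp in (p,t,q):
  for n in ('drive','red_marker','green_marker'):
    for d in bot.spot_point(n,pp): print(n,round(d['conf'],2),w(pp,d['position']))
s=bot.state();print(s['ee_pos'],s['contact_force'],s['opening'])
a=cv2.imread('pics/wrist7.png')[80:320,150:470];b=cv2.imread('pics/scene7.png')[70:310,90:410]
cv2.imwrite('pics/fin.png',cv2.resize(np.hstack([a,b]),(800,300)))
E
```

```text
[252.1866 168.2648]
drive 0.7 [ 0.5959 -0.1866 -0.001 ]
drive 0.61 [0.5743 0.1354 0.001 ]
red_marker 0.87 [0.4969 0.1543 0.0136]
green_marker 0.71 [0.4974 0.3462 0.0022]
drive 0.93 [ 0.5974 -0.1853 -0.0021]
drive 0.66 [ 0.5742  0.1335 -0.    ]
red_marker 0.68 [ 0.5754 -0.4218  0.0025]
red_marker 0.57 [ 0.4711 -0.358  -0.0013]
red_marker 0.45 [ 0.5746  0.1358 -0.0004]
drive 0.94 [ 0.5759  0.1339 -0.0037]
drive 0.78 [ 0.5937 -0.1871  0.0037]
red_marker 0.78 [ 0.5746 -0.422   0.0016]
red_marker 0.74 [0.4929 0.1519 0.01  ]
red_marker 0.72 [ 0.47   -0.3631 -0.0041]
green_marker 0.66 [0.4989 0.346  0.0013]
[0.497  0.1535 0.2004] [-0.5078 -0.6797 -0.0907] 0.4026467582482244
```

View pics/fin.png

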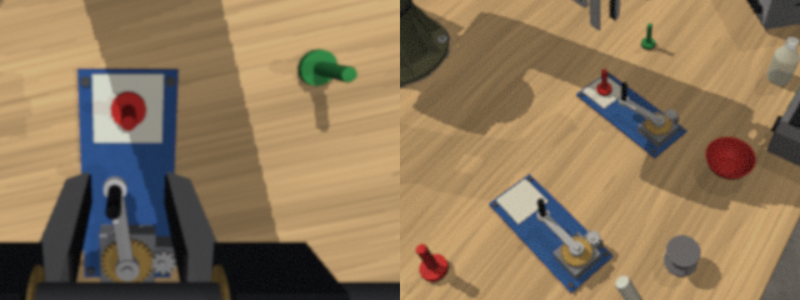

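The red marker stands upright in the middle of the pad (left half, 128,108). The crank post is still off to the right (115,195), which confirms this drive is worn. The green marker is upright and has not moved.

```bash
python3 -c "
from h import *
print(bot.hand_in())"
```

```text
the job is handed in; nothing more can be done
None
```

The job is handed in at about 16 s of the 72 s allowed: the red marker is standing on the pad of the left-hand drive, which I found to be the worn one.

- **Rocking:** I gripped the crank post and moved it about 12 mm left, then about 12 mm right of the middle. The force against the push was near zero, and the post stayed to the right after I let go. A sound drive would have pushed back with 3–4 N and returned. I did not rock the other drive.
- **Marker:** I took the smaller red marker, not the larger red or the grey one, and set it upright on the white pad. In the last checks it came out within about 5 mm of the pad centre.
- **Green marker:** it is upright and within about 5 mm of where it was first seen, which is the measuring error.
- **Robot:** the gripper is about 20 cm above the bench and touches nothing.

One check disagreed. In the final top view, where the arm was over the pad, the detector gave a low-confidence (0.45) red marker at the drive's centre. The wrist and scene views both put it on the pad.

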